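# Ramekin on the kitchen scale, square spice jar swung round to it and held

### The job

I am about to weigh out a spice: stand the empty ramekin gently in the middle of the kitchen scale's pan and let go of it, then turn the spice carousel until the square jar faces the scale, squarely in line between the carousel's post and the middle of the pan. Keep a firm grip on the carousel so that it cannot turn while I prise the lid off: finish holding it still, do not let go. Leave all the jars standing in their holders and the other things on the table where they are.

Things in the scene. Friction and masses are not known exactly. Their poses are not given: they have to be found in the camera images.
- ramekin: white ceramic ramekin: small straight-sided open pot without a handle, standing upright on the table, 60 mm outer diameter, 46 mm high, wall 4 mm, floor 5 mm thick, about 0.11 to 0.20 kg. Origin: centre of its underside; z up along its axis
- scale: mechanical kitchen scale: white housing 150 x 150 mm, 84 mm high, fixed to the table, with a round dial on its side towards the robot and the steel pan above it. Origin: centre of its underside
- pan: the scale's round steel pan, 162 mm outer diameter, flat floor with a rim standing 6 mm above it all round. It rides on a vertical spring (500 N/m): sinks 2 to 4 mm under the ramekin, reaches its stop after 10 mm. Origin: on its axis at the underside, 100 mm above the table when empty; z up
- pan_top (a point): middle of the pan's floor, top face, on which the ramekin is to stand; 104 mm above the table when empty, 4 mm above the pan's origin; z up
- carousel: turning part of the spice carousel: wooden turntable, 236 mm diameter, 16 mm thick, wire jar holders, steel post and carrying loop. Turns either way about its vertical axis, no stop within a turn, friction 0.03 N m, stays where left; its black foot is fixed. Origin: on the axis at the turntable's underside, 17 mm above the table; x points level from the axis to the square jar's place, z up
- loop_top (a point): middle of the straight level top bar of the carousel's upright carrying loop, on the axis, 189 mm above the table; turns with the carousel, same axes. The loop is 10 mm round steel bar in the y-z plane, so it is pinched along x; the top bar is 48 mm long along y, open for 25 mm below. The jar lids end at most 137 mm above the table
- square_place (a point): middle of the square jar's place on top of the turntable, 78 mm from the axis along the carousel's x and 16 mm above its origin
- square_jar: the one square jar on the carousel: clear glass, 54 x 54 mm, 104 mm high with its square black lid, loose in its square wire holder; larger than the others. Origin: centre of its underside
- round_jar1: one of five alike round jars of clear glass, 43 mm diameter, 92 mm high with round black lid, loose in a wire holder 78 mm from the carousel's axis, 60 degrees counter-clockwise from the square jar seen from above. Origin: centre of its underside
- round_jar2: one of five alike round jars of clear glass, 43 mm diameter, 92 mm high with round black lid, loose in a wire holder 78 mm from the carousel's axis, 120 degrees counter-clockwise from the square jar seen from above. Origin: centre of its underside
- round_jar3: one of five alike round jars of clear glass, 43 mm diameter, 92 mm high with round black lid, loose in a wire holder 78 mm from the carousel's axis, 180 degrees counter-clockwise from the square jar seen from above. Origin: centre of its underside
- round_jar4: one of five alike round jars of clear glass, 43 mm diameter, 92 mm high with round black lid, loose in a wire holder 78 mm from the carousel's axis, 240 degrees counter-clockwise from the square jar seen from above. Origin: centre of its underside
- round_jar5: one of five alike round jars of clear glass, 43 mm diameter, 92 mm high with round black lid, loose in a wire holder 78 mm from the carousel's axis, 300 degrees counter-clockwise from the square jar seen from above. Origin: centre of its underside
- avocado1: bystander, to be left alone: avocado standing on its thick end, 66 mm diameter, 70 mm high, on the table between the carousel and the scale; origin at its underside
- avocado2: bystander, to be left alone: avocado like the other, towards the far side
- coasters: bystander, to be left alone: stack of round stone coasters on a cork disc, 86 mm diameter, 32 mm high; origin at its underside
- mug: bystander, to be left alone: white mug with a handle, 80 mm diameter, 92 mm high, towards the far side; origin at its underside
- wooden_spoon: bystander, to be left alone: wooden spoon lying flat towards the robot; origin near its middle
There are look-alikes about, which are no part of the job. Of the things like the scale, leave any that is pink; of the rest the larger one is meant.

How it is judged:
On the way, in this order (a step that is already met when the one before it is completed fails the run):
1. the ramekin stands in the middle of the scale pan, let go (horizontal distance between ramekin and pan_top below 0.015 m and z of ramekin in the frame of pan_top between -0.004 and 0.004 m and angle between ramekin's own z axis and vertical below 0.1 rad and contact force between ramekin and pan above 0.5 N and contact force between the fingers and ramekin below 0.05 N and linear speed of ramekin below 0.03 m/s), for 0.3 s.
2. the carousel is turned so that the square jar faces the scale (y of pan_top in the frame of carousel between -0.065 and 0.065 m and x of pan_top in the frame of carousel above 0.1 m and angular speed of carousel below 0.15 rad/s), for 0.2 s.
At the end, for the whole second after the job is handed in: Ramekin upright on the pan within 15 mm of its middle, at rest, let go. The line from the carousel axis through the square jar's place passes within 65 mm of the pan's middle. Fingers hold the carousel (not a jar) with over 3 N, still. Square jar within 12 mm of its place, all jars upright (all of step 1 and y of pan_top in the frame of carousel between -0.065 and 0.065 m and x of pan_top in the frame of carousel above 0.1 m and contact force between the fingers and carousel above 3 N and angular speed of carousel below 0.05 rad/s and horizontal distance between square_jar and square_place below 0.012 m and angle between each of square_jar, round_jar1, round_jar2, round_jar3, round_jar4, round_jar5's own z axis and vertical below 0.15 rad); the arm keeps its last pose, push and grip.
It fails at once if the ramekin is dropped (falls free of the fingers at over 0.5 m/s, more than about 13 mm) (contact force between the fingers and ramekin below 0.05 N and linear speed of ramekin above 0.5 m/s).
It fails at once if the ramekin is slammed or pressed hard on the pan (over 20 N) (contact force between ramekin and pan above 20 N).
It fails at once if a jar is tipped or lifted out of its holder (angle between any of square_jar, round_jar1, round_jar2, round_jar3, round_jar4, round_jar5's own z axis and vertical above 0.4 rad or z of any of square_jar, round_jar1, round_jar2, round_jar3, round_jar4, round_jar5 in the frame of carousel above 0.045 m).
It fails at once if a bystander is moved more than 30 mm (distance of any of avocado1, avocado2, coasters, mug, wooden_spoon from where it was at the start of the episode above 0.03 m).
It also fails if it takes over 59 s, if anything falls off the work surface, if the arm or the gripper's body presses on something with over 40 N, if the wrist force passes 120 N, or if a joint passes its speed limit or range.

### The arm

A 7-joint arm with a two-finger parallel gripper is mounted at the origin on the work surface. World frame = base frame: x ahead of the robot, y to its left, z up, the work surface at z = 0. Lengths are in m, angles in rad, forces in N, time in s.
With the tool pointing down it reaches from about 0.4 to 0.875 m from the base axis. Payload 19.3 kg.
Tool frame: the origin (TCP) lies on the centre line of the jaws, within the pads' length; the fingertips stand 11 mm ahead of it and the grasp point (between the pads) lies 8 mm behind it; z points along the fingers, y is the line along which they close (so a half turn about z gives the same grasp; the last joint's range is limited). The gripper opens to 85 mm and grips with 20 to 120 N. Pads are 22 mm wide; open, the fingers measure 114 mm over their backs; the gripper's body (76 mm by 85 mm) begins 54 mm behind the grasp point. The pads swing forward as they close: fully open they stand 13 mm farther back than shut.
Start: joints at [-1.263, 0.521, -0.036, 1.599, 0.021, 1.021, -0.113], TCP at [0.231, 0.581, 0.242] pointing down, gripper open.
Joint ranges: [-2.91, 2.91], [-0.3, 2.13], [-1.5, 1.42], [0.17, 2.43], [-1.26, 4.41], [0.16, 1.93], [-2.52, 2.52]. Speed limits (rad/s): [1.89, 1.89, 2.39, 2.39, 3.01, 3.01, 3.01].

### API

Orientations are given as a unit quaternion [w, x, y, z].
In Python, from plant import * gives the robot as it stands.
- The arm moves only by the shell command python3 -m crank 'ROWS'. ROWS is JSON, a list that holds one entry, the list of rows, each a list of 7 numbers: the turn, a rotation vector about the tool's x, y, z in rad, then the shift along the tool's x, y, z in cm, then the finger opening in cm, from 0 to 8.54. In form: [[[wx, wy, wz, dx, dy, dz, claw], ...]]. A call has 1 to 12 rows; each row is the pose to reach, as a shift and turn from the pose commanded when the call began, along the tool's axes at that moment; what a row does not reach only later rows make up. A row lasts 1/8 s, in which the tool goes at most 62.5 mm and 10.7 degrees, less where a joint would pass 70% of its speed; a pose out of reach is approached as far as the arm can. A call with a gripper value outside its range is refused whole. The fingers move at their own pace and stop on an object; the grip force is fixed at half the most. Time passes only in rows, so rows that repeat a pose let the fingers close. It gives the time, the measured TCP pose, the force, the opening and the grip force at its end, in the units of the state.
- get_state(): the state, without advancing time (a new reading comes with each control period).
- grab_frame(name): name is "scene" or "side" or "wrist"; returns a dict with "frame" (384x512x3 uint8, red, green, blue), "z_map" (384x512 float32, m along the optical axis (not along the pixel's ray), 0 where there is no reading), "fx", "fy", "cx", "cy" (pixels), "D" ([k1, k2, p1, p2, k3] as OpenCV has them; the pictures are not rectified), "extrinsics" (4x4, takes a point from camera to world coordinates). Camera axes: x right, y down, z forward; pixel columns grow to the right and rows downward; lengths in m; the calibration is good to about 2 mm. A picture is of the moment at which its call begins.
- job_done(): hands the job in; it is judged then, once.
The state is a dict: "time": time; "joints": joint angles; "qd": joint speeds; "joint_efforts": joint torques, N m; "position": TCP position; "eef_rot": TCP orientation; "contact_force": force on the tool from outside, world axes, zero at the start; "ft_torque": the same for the moment, N m; "finger_gap": finger opening in m; "finger_force": force on a finger pad.
Only numpy, scipy, OpenCV 4.12 (cv2) and the standard library are available. Lean on these libraries where they do the work, as an engineer would, in place of code of your own. Each camera call takes 0.05 s, during which the arm holds its last target. There are 200 camera calls.

## Working session

There is one attempt and no reset: what is moved stays moved. The work goes in short steps, Python scripts to look and compute and a shell command to move; the robot and the scene stay as the last step left them, time stands still between calls to the robot, and variables do not carry over. Pictures are saved under pics/ and viewed, at most 10 in all, crops included, and the job is handed in when it is done.

```bash
mkdir -p pics; cat > h.py <<'E'
from plant import *
import numpy as np, cv2
from scipy.spatial.transform import Rotation as R
def cloud(f):
    z=f["z_map"]; h,w=z.shape
    v,u=np.mgrid[:h,:w].astype(float)
    K=np.array([[f["fx"],0,f["cx"]],[0,f["fy"],f["cy"]],[0,0,1]])
    p=cv2.undistortPoints(np.stack([u,v],-1).reshape(-1,1,2),K,np.array(f["D"],float)).reshape(h,w,2)
    P=np.dstack([p*z[...,None],z]); E=np.array(f["extrinsics"])
    P=P@E[:3,:3].T+E[:3,3]; P[z==0]=np.nan
    return P
def shot(n,fn=None):
    f=grab_frame(n); P=cloud(f)
    if fn: cv2.imwrite("pics/"+fn,f["frame"][...,::-1])
    return f["frame"],P
def rel(p):  # world target -> tool shift in cm
    s=get_state(); q=s["eef_rot"]; r=R.from_quat([q[1],q[2],q[3],q[0]])
    return r.inv().apply(np.array(p)-s["position"])*100
E
python3 - <<'E'
from h import *
for n in("scene","side"):
    f,P=shot(n,n+".png"); np.savez("pics/"+n,f=f,P=P)
s=get_state();print(s["position"],s["eef_rot"],s["time"])
a=[cv2.imread(f"pics/{n}.png") for n in("scene","side")]
E
```

```text
[0.23048332 0.5806545  0.2417971 ] [-5.44781693e-05  1.87772635e-01  9.82212396e-01 -4.94172155e-04] 0.1
```

View pics/scene.png

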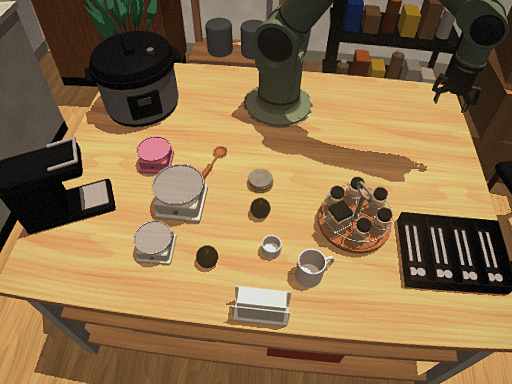

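View pics/side.png

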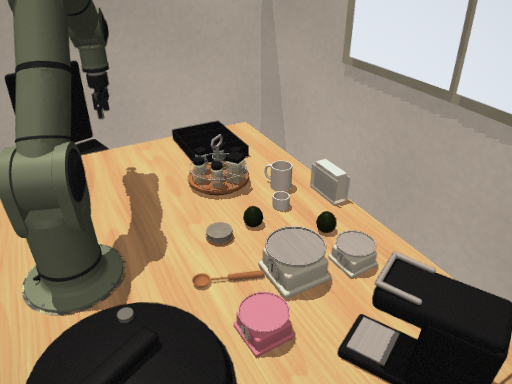

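The scene view shows the larger white scale at pixel (180,188), the ramekin at (271,246) and the mug at (311,267). The carousel is at (355,215), with the square jar at about (340,213) and the loop at about (362,190). The smaller white scale at (155,240) and the pink one are look-alikes.

```bash
python3 - <<'E'
from h import *
np.set_printoptions(precision=3,suppress=True)
D={n:np.load(f"pics/{n}.npz") for n in("scene","side")}
A=np.concatenate([D[n]["P"].reshape(-1,3) for n in D]); C=np.concatenate([D[n]["f"].reshape(-1,3) for n in D])
for n,u,v in(("scene",180,185),("scene",271,246),("scene",311,262),("scene",355,215),("scene",340,212),("scene",362,190),("scene",260,205),("scene",207,255),("scene",260,178)):
    print(n,u,v,D[n]["P"][v,u])
def circ(m):
    p=A[m][:,:2].astype(np.float32); c,r=cv2.minEnclosingCircle(p); return np.array(c),r,len(p)
def near(c,r): return np.hypot(A[:,0]-c[0],A[:,1]-c[1])<r
c=D["scene"]["P"][185,180]; print("pan",circ(near(c,.11)&(A[:,2]>.1)&(A[:,2]<.116)))
c=D["scene"]["P"][244,271]; print("ram",circ(near(c,.045)&(A[:,2]>.035)&(A[:,2]<.052)))
c=D["scene"]["P"][215,355]; print("table",circ(near(c,.15)&(A[:,2]>.026)&(A[:,2]<.037)))
m=near(c,.16)&(A[:,2]>.155)&(A[:,2]<.2); p=A[m];print("loop",p.mean(0),len(p)); print(p[np.argsort(p[:,2])][-25:])
m=near(c,.13)&(A[:,2]>.118)&(A[:,2]<.145);p=A[m]
m2=p[:,2]>.131;print("sq lid",len(p[m2]),p[m2].mean(0),cv2.minAreaRect(p[m2][:,:2].astype(np.float32)))
E
```

```text
scene 180 185 [ 0.557 -0.273  0.105]
scene 271 246 [0.684 0.03  0.006]
scene 311 262 [0.733 0.153 0.019]
scene 355 215 [0.577 0.282 0.062]
scene 340 212 [0.628 0.219 0.141]
scene 362 190 [0.507 0.299 0.102]
scene 260 205 [ 0.576 -0.017  0.066]
scene 207 255 [ 0.769 -0.15   0.064]
scene 260 178 [ 0.438 -0.031  0.033]
pan (array([ 0.555, -0.282]), 0.08414101600646973, 3600)
ram (array([0.698, 0.027]), 0.032937124371528625, 196)
table (array([0.57 , 0.284]), 0.12149631232023239, 1730)
loop [0.573 0.284 0.178] 245
[[0.56  0.278 0.194]
 [0.553 0.27  0.194]
 [0.594 0.297 0.194]
 [0.557 0.275 0.194]
 [0.553 0.275 0.194]
 [0.58  0.292 0.195]
 [0.587 0.299 0.195]
 [0.564 0.281 0.195]
 [0.567 0.286 0.195]
 [0.564 0.283 0.195]
 [0.573 0.285 0.195]
 [0.586 0.288 0.195]
 [0.583 0.29  0.195]
 [0.564 0.278 0.195]
 [0.584 0.296 0.195]
 [0.59  0.296 0.195]
 [0.56  0.281 0.195]
 [0.591 0.302 0.196]
 [0.551 0.272 0.196]
 [0.592 0.299 0.196]
 [0.592 0.293 0.196]
 [0.589 0.296 0.196]
 [0.59  0.293 0.197]
 [0.573 0.285 0.198]
 [0.587 0.293 0.198]]
sq lid 455 [0.614 0.224 0.138] ((0.5984473824501038, 0.27690452337265015), (0.0670148953795433, 0.18835708498954773), 19.248918533325195)
```

```bash
python3 -m crank '[[[0,0,0.1,-4,-2,-4,8.5],[0,0,1.15,-63.9,-34.2,-3,8.5],[0,0,1.15,-63.9,-34.2,-3,8.5],[0,0,1.15,-63.9,-34.2,-3,8.5],[0,0,1.15,-63.9,-34.2,-3,8.5],[0,0,1.15,-63.9,-34.2,-3,8.5],[0,0,1.15,-63.9,-34.2,-3,8.5],[0,0,1.15,-63.9,-34.2,-3,8.5],[0,0,1.15,-63.9,-34.2,-3,8.5],[0,0,1.15,-63.9,-34.2,-3,8.5],[0,0,1.15,-63.9,-34.2,-3,8.5],[0,0,1.15,-63.9,-34.2,-3,8.5]]]'
python3 - <<'E'
from h import *
s=get_state();print(s["position"],s["eef_rot"],s["joints"])
f,P=shot("wrist","w1.png")
m=(P[...,2]>.035)&(P[...,2]<.055)&(np.hypot(P[...,0]-.698,P[...,1]-.027)<.055)
p=P[m][:,:2].astype(np.float32);print(len(p), len(p) and cv2.minEnclosingCircle(p))
E
```

```text
time: 1.6
position: [0.6993, 0.0253, 0.2719]
eef_rot: [-0.0, 0.692, 0.722, -0.0]
contact_force: [0.2, 0.1, 0.1]
finger_gap: 0.0849
finger_force: 0.0
[0.69931955 0.02526919 0.27186365] [-1.35516840e-04  6.91924606e-01  7.21969706e-01 -2.54534895e-04] [-0.32311498  0.64832682  0.35078886  1.35592848 -0.22645855  1.17711872
  0.09145165]
665 ((0.6996777653694153, 0.030111631378531456), 0.030256589874625206)
```

View pics/w1.png

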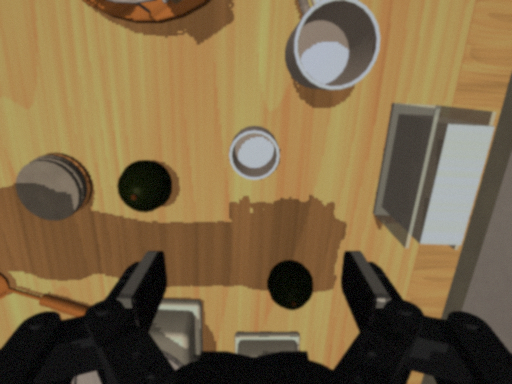

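The ramekin is at pixel (254,153), centre (0.700, 0.030), with a fitted radius of 30 mm as expected. There is room for both fingers.

```bash
python3 -m crank '[[[0,0,0,0.5,0.1,6,8.5],[0,0,0,0.5,0.1,12,8.5],[0,0,0,0.5,0.1,18,8.5],[0,0,0,0.5,0.1,23,8.5],[0,0,0,0.5,0.1,25.2,8.5],[0,0,0,0.5,0.1,25.2,8.5],[0,0,0,0.5,0.1,25.2,5],[0,0,0,0.5,0.1,25.2,5],[0,0,0,0.5,0.1,25.2,5],[0,0,0,0.5,0.1,25.2,5],[0,0,0,0.5,0.1,25.2,5],[0,0,0,0.5,0.1,25.2,5]]]'
```

```text
time: 3.15
position: [0.7003, 0.0324, 0.0231]
eef_rot: [0.001, 0.692, 0.722, 0.001]
contact_force: [-4.1, -0.1, 10.9]
finger_gap: 0.0593
finger_force: 62.8
```

```bash
python3 -m crank '[[[0,0,0,0,0,-2,5],[0,0,0,0,0,-7,5],[0,0,0,0,0,-13,5],[0,0,0,-4,-2,-17,5],[0,0,0,-9.5,-5,-17,5],[0,0,0,-15,-8,-17,5],[0,0,0,-20.5,-11,-17,5],[0,0,0,-26,-13.5,-17,5],[0,0,0,-29.5,-15.3,-17,5],[0,0,0,-30.6,-15.8,-17,5],[0,0,0,-30.6,-15.8,-17,5],[0,0,0,-30.6,-15.8,-17,5]]]'
python3 - <<'E'
from h import *
f,P=shot("scene"); f2,P2=shot("wrist","w2.png")
for Q in(P,P2):
    d=np.hypot(Q[...,0]-.555,Q[...,1]+.282)
    p=Q[(Q[...,2]>.1)&(Q[...,2]<.116)&(d<.1)][:,:2].astype(np.float32);print("pan",len(p),len(p) and cv2.minEnclosingCircle(p))
s=get_state()
E
```

```text
time: 4.65
position: [0.5553, -0.2787, 0.1908]
eef_rot: [0.0, 0.691, 0.723, 0.0]
contact_force: [-0.1, -0.0, -1.3]
finger_gap: 0.0591
finger_force: 65.4
pan 1389 ((0.5527854561805725, -0.2807096540927887), 0.0825534537434578)
pan 24826 ((0.5550326108932495, -0.2807884216308594), 0.08160092681646347)
```

View pics/w2.png

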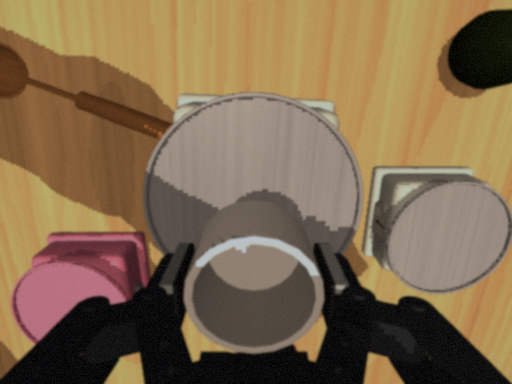

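The ramekin hangs upright in the fingers over the pan at pixels (255,270). The pan centre fits at (0.555, −0.281) with a radius of 82 mm.

```bash
python3 -m crank '[[[0,0,0,-0.2,0,2.5,5],[0,0,0,-0.2,0,4.5,5],[0,0,0,-0.2,0,5.5,5],[0,0,0,-0.2,0,5.9,5],[0,0,0,-0.2,0,6.2,5],[0,0,0,-0.2,0,6.5,5],[0,0,0,-0.2,0,6.6,5],[0,0,0,-0.2,0,6.6,5],[0,0,0,-0.2,0,6.6,5]]]'
```

```text
time: 5.88
position: [0.5547, -0.2822, 0.1245]
eef_rot: [0.0, 0.692, 0.722, 0.0]
contact_force: [-0.3, 0.2, -0.4]
finger_gap: 0.0595
finger_force: 65.5
```

```bash
python3 -m crank '[[[0,0,0,-0.2,0,0,6.5],[0,0,0,-0.2,0,0,7.6],[0,0,0,-0.2,0,0,7.6],[0,0,0,-0.2,0,0,7.6]]]' >/dev/null & sleep 0; kill %1 2>/dev/null; wait; python3 - <<'E'
from h import *
s=get_state();print(s["time"],s["position"],s["finger_gap"])
E
```

```text
5.875 [ 0.55465578 -0.28220406  0.1245233 ] 0.059476771120971536
```

```bash
python3 -m crank '[[[0,0,0,0,0,0,6.5],[0,0,0,0,0,0,7.6],[0,0,0,0,0,0,7.6],[0,0,0,0,0,0,7.6],[0,0,0,0,0,0,7.6]]]'
python3 - <<'E'
from h import *
f,P=shot("scene","s2.png")
d=np.hypot(P[...,0]-.555,P[...,1]+.282)
m=(P[...,2]>.13)&(P[...,2]<.155)&(d<.04);print(m.sum())
cv2.imwrite("pics/s2.png",cv2.resize(f[140:240,120:240,::-1],None,fx=4,fy=4))
E
```

```text
time: 6.5
position: [0.5545, -0.2822, 0.1243]
eef_rot: [0.0, 0.692, 0.722, -0.0]
contact_force: [0.2, 0.7, -0.2]
finger_gap: 0.0759
finger_force: 0.0
88
```

View pics/s2.png

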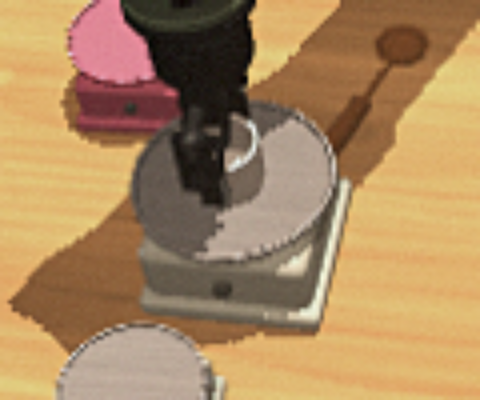

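The ramekin stands upright mid-pan and the fingers are clear of it. Next I rise and move to the carousel, turning the jaws on the way.

```bash
python3 -m crank '[[[0,0,0,0,0,-2,7.6],[0,0,0,0,0,-8,7.6],[0,0,0,0,0,-14,7.6],[0,0,-0.18,6,0.4,-16.5,8.5],[0,0,-0.36,12,0.8,-16.5,8.5],[0,0,-0.54,18,1.2,-16.5,8.5],[0,0,-0.72,24,1.6,-16.5,8.5],[0,0,-0.9,30,2,-16.5,8.5],[0,0,-1.08,36,2.5,-16.5,8.5],[0,0,-1.26,42,3,-16.5,8.5],[0,0,-1.44,48,3.5,-16.5,8.5],[0,0,-1.62,54,3.8,-16.5,8.5]]]'
python3 - <<'E'
from h import *
f,P=shot("scene")
d=np.hypot(P[...,0]-.555,P[...,1]+.282)
p=P[(P[...,2]>.135)&(P[...,2]<.155)&(d<.06)][:,:2].astype(np.float32);print("ram",cv2.minEnclosingCircle(p))
f,P=shot("wrist","w3.png")
d=np.hypot(P[...,0]-.571,P[...,1]-.284)
p=P[(P[...,2]>.178)&(P[...,2]<.2)&(d<.04)];xy=p[:,:2].astype(np.float32)
print(len(p),p.mean(0),cv2.minAreaRect(xy),cv2.fitLine(xy,cv2.DIST_HUBER,0,.01,.01).ravel())
p=P[(P[...,2]>.129)&(P[...,2]<.145)&(d>.03)&(d<.13)];print("sq",len(p),len(p) and cv2.minAreaRect(p[:,:2].astype(np.float32)))
print(get_state()["joints"])
E
```

```text
time: 8.05
position: [0.5691, 0.2608, 0.2894]
eef_rot: [0.0, -0.049, 0.999, 0.0]
contact_force: [0.5, -0.9, 0.5]
finger_gap: 0.0846
finger_force: 0.0
ram ((0.555389404296875, -0.28442415595054626), 0.03190124034881592)
1012 [0.56826203 0.2837621  0.19133407] ((0.5729159116744995, 0.28637945652008057), (0.07346541434526443, 0.009940095245838165), 34.20653533935547) [0.82014674 0.5721532  0.5728094  0.28708127]
sq 2722 ((0.6170779466629028, 0.22233238816261292), (0.05311458930373192, 0.05334892123937607), 34.30335998535156)
[-0.45147628  0.48390724 -0.11839813  1.53664794  0.05726865  1.12414628
  1.09485373]
```

View pics/w3.png

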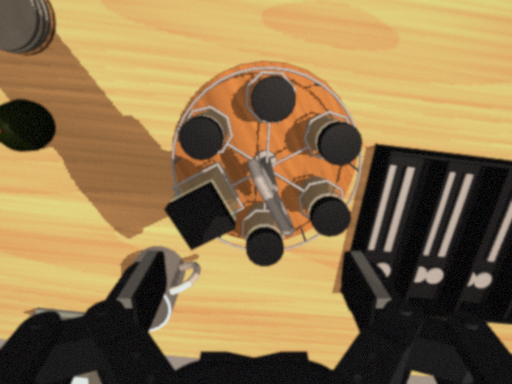

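The wrist view shows the loop's bar at pixels (270,195) and the square jar's lid at (200,213). That puts the square jar's direction at −55.5°. The target direction is −91.8°, so the carousel needs a 0.634 rad clockwise turn after I grip the bar.

```bash
python3 -m crank '[[[0,0,-0.18,-0.6,2.6,0,8.5],[0,0,-0.36,-0.6,2.6,0,8.5],[0,0,-0.504,-0.6,2.6,0,8.5],[0,0,-0.504,-0.6,2.6,4,8.5],[0,0,-0.504,-0.6,2.6,8,8.5],[0,0,-0.504,-0.6,2.6,10.8,8.5],[0,0,-0.504,-0.6,2.6,10.8,8.5]]]'
python3 - <<'E'
from h import *
print(rel([.573,.2865,.181]))
E
```

```text
time: 9.02
position: [0.572, 0.2848, 0.1796]
eef_rot: [-0.002, -0.294, 0.956, -0.0]
contact_force: [0.9, -0.6, 0.4]
finger_gap: 0.0844
finger_force: 0.0
[-0.17945898  0.08840111 -0.13870362]
```

```bash
python3 -m crank '[[[0,0,0,-0.15,0.1,0,6],[0,0,0,-0.15,0.1,0,3],[0,0,0,-0.15,0.1,0,0.5],[0,0,0,-0.15,0.1,0,0.5],[0,0,0,-0.15,0.1,0,0.5],[0,0,0,-0.15,0.1,0,0.5],[0,0,0,-0.15,0.1,0,0.5],[0,0,0,-0.15,0.1,0,0.5],[0,0,0,-0.15,0.1,0,0.5]]]'
```

```text
time: 10.15
position: [0.5738, 0.2868, 0.1818]
eef_rot: [0.0, -0.294, 0.956, -0.0]
contact_force: [-0.2, -1.8, 6.5]
finger_gap: 0.0074
finger_force: 58.5
```

```bash
python3 -m crank '[[[0,0,0.03,0,0,0,0.5],[0,0,0.09,0,0,0,0.5],[0,0,0.15,0,0,0,0.5],[0,0,0.22,0,0,0,0.5],[0,0,0.29,0,0,0,0.5],[0,0,0.36,0,0,0,0.5],[0,0,0.43,0,0,0,0.5],[0,0,0.50,0,0,0,0.5],[0,0,0.56,0,0,0,0.5],[0,0,0.60,0,0,0,0.5],[0,0,0.625,0,0,0,0.5],[0,0,0.634,0,0,0,0.5]]]'; python3 -m crank '[[[0,0,0,0,0,0,0.5],[0,0,0,0,0,0,0.5],[0,0,0,0,0,0,0.5],[0,0,0,0,0,0,0.5]]]'
python3 - <<'E'
from h import *
Q=[shot("scene","s4.png")[1],shot("side")[1],shot("wrist")[1]]
for P in Q:
    d=np.hypot(P[...,0]-.573,P[...,1]-.286)
    a=np.degrees(np.arctan2(P[...,1]-.286,P[...,0]-.573))
    p=P[(P[...,2]>.130)&(P[...,2]<.145)&(d>.035)&(d<.13)]
    if len(p)>20: print("sq",len(p),cv2.minAreaRect(p[:,:2].astype(np.float32)),p.mean(0))
P=Q[0];d=np.hypot(P[...,0]-.555,P[...,1]+.282)
p=P[(P[...,2]>.135)&(P[...,2]<.155)&(d<.06)][:,:2].astype(np.float32);print("ram",cv2.minEnclosingCircle(p))
E
```

```text
time: 11.65
position: [0.574, 0.2862, 0.1818]
eef_rot: [0.0, 0.02, 1.0, -0.0]
contact_force: [-0.2, -5.7, 7.2]
finger_gap: 0.0078
finger_force: 58.7
time: 12.15
position: [0.574, 0.2862, 0.1818]
eef_rot: [0.0, 0.019, 1.0, -0.0]
contact_force: [1.2, -5.5, 6.2]
finger_gap: 0.0077
finger_force: 58.7
sq 283 ((0.5826922655105591, 0.2683897018432617), (0.1855529546737671, 0.1306670904159546), 56.42239761352539) [0.57314597 0.21049406 0.1378253 ]
sq 128 ((0.568827748298645, 0.2046876698732376), (0.05967823415994644, 0.05300387740135193), 88.47831726074219) [0.56818362 0.20178996 0.13606811]
sq 6759 ((0.5701773166656494, 0.20899905264377594), (0.05338922142982483, 0.05306690186262131), 87.69206237792969) [0.56791271 0.210335   0.13681524]
ram ((0.5538845658302307, -0.2839069962501526), 0.03224616497755051)
```

View pics/s4.png

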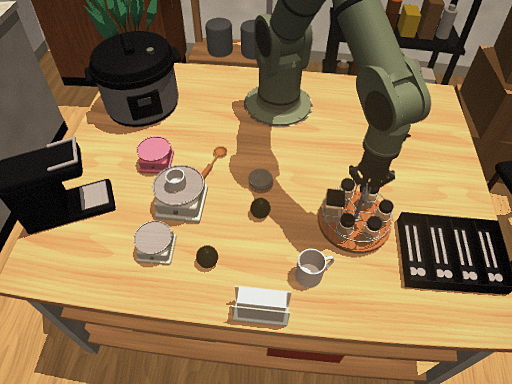

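The square jar is now at (0.570, 0.209), at pixel (333,203), on the line from the post to the pan. The ramekin sits mid-pan at pixel (176,178), about 3 mm off centre, and the grip on the loop holds at 58.7 N. I'm handing the job in.

```bash
python3 -c "
from plant import *
print(job_done())"
```

```text
the job is handed in; nothing more can be done
None
```

The ramekin stands in the middle of the scale's pan (about 3 mm off centre), the square jar faces the scale, and the gripper is holding the carousel still by its loop at about 59 N; the job was handed in at about 12 s, with no verdict returned.

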